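# Check a brake lever against its stop

## Task

Check the brake lever with the red blade: push the blade in towards its handlebar grip with the backs or tips of the fingers until it comes up against its stop, short of the bar, keep it pressed there for about two seconds, then back away so that it springs out to rest. Do not grip the blade or reach behind it, do not push it hard beyond its stop, do not touch the rubber grips or the silver lever, and leave the loose things where they are.

Things in the scene. Friction and masses are not known exactly. Their poses are not given: they have to be found in the camera images.
- red_press (a point): point on the outer face of the red-painted brake lever blade where it is to be pushed, 75 mm from the hinge along the blade, half-way up it (always 110 mm above the bench). Turns with the lever: its +x axis is level and points square into the blade, the way it is pushed in (towards the rubber grip); its +y axis runs level along the blade towards its ball end. The blade is 10 thick (along x), 15 high (z), reaches 109 from the hinge, and is free above, below and in front
- red_hinge (a point): hinge of the red-painted lever, on its upright axis, 110 mm above the bench; axes turn with the lever as those of red_press
- red_lever (a joint): angle of the red-painted lever, rad: 0 = sprung out to rest, grows as it is pushed in towards the grip, 0.38 = against its built-in stop, the blade then still about 20 mm off the grip. A spring pushes it out again: about 1.6 N to start it and 5.7 N to bring it to the stop, pushing at red_press
- silver_press (a point): point on the outer face of the bare silver brake lever blade where it is to be pushed, 75 mm from the hinge along the blade, half-way up it (always 110 mm above the bench). Turns with the lever: its +x axis is level and points square into the blade, the way it is pushed in (towards the rubber grip); its -y axis runs level along the blade towards its ball end. The blade is 10 thick (along x), 15 high (z), reaches 109 from the hinge, and is free above, below and in front
- silver_hinge (a point): hinge of the bare silver lever, on its upright axis, 110 mm above the bench; axes turn with the lever as those of silver_press
- silver_lever (a joint): angle of the bare silver lever, rad: 0 = sprung out to rest, grows as it is pushed in towards the grip, 0.38 = against its built-in stop, the blade then still about 20 mm off the grip. A spring pushes it out again: about 1.6 N to start it and 5.7 N to bring it to the stop, pushing at silver_press
- red_grip (a point): middle of the black ribbed rubber grip on the handlebar behind the red blade, level cylinder 31 across (flanges 38), 110 long along its y; 110 mm above the bench. Fixed
- silver_grip (a point): middle of the black ribbed rubber grip on the handlebar behind the silver blade, level cylinder 31 across (flanges 38), 110 long along its y; 110 mm above the bench. Fixed
- red_stand: bench stand, fixed to the bench: grey base 100 (x) x 160 (y) x 12, dark post and short handlebar along its y with its axis 110 mm above the bench (highest part 131), red brake lever on its -x side; lever hinge at x -42, y -35 mm, grip centre at y +50 mm. Origin under the middle of the base
- silver_stand: the same stand, mirrored in y, with the silver lever; hinge at x -42, y +35 mm, grip centre at y -50 mm
- grease_tin: round flat red grease tin, 65 across, 23 mm high, loose; origin at its underside's centre
- oil_bottle: small white bottle with a ribbed cap, 28 across, 60 mm high, loose; origin at its underside's centre
- hex_key: dark L-shaped hex key lying flat, 30x87x6 mm, loose; origin at its underside's centre
- screwdriver: screwdriver with yellow and black handle lying flat, 25x163x27 mm, loose; origin at its underside's centre

How it is judged:
On the way, in this order (a step that is already met when the one before it is completed fails the run):
1. the red lever is pushed in against its stop by the fingers and kept there for a second (value of joint red_lever above 0.355 rad and contact force between the fingers and red_lever above 3 N), for 1 s.
2. the red lever has sprung out again (value of joint red_lever below 0.04 rad), for 0.2 s.
At the end, for the whole second after the job is handed in: The red lever, after having been held in at its stop (over 0.355 rad) for at least a second, is out at rest again (under 0.04 rad), the silver lever is out (under 0.04 rad) and every loose thing is within 20 mm of where it was (value of joint each of red_lever, silver_lever below 0.04 rad and velocity of joint red_lever below 0.05 rad/s and distance of each of grease_tin, oil_bottle, hex_key, screwdriver from where it was at the start of the episode below 0.02 m); the robot touches nothing.
It fails at once if the red blade is forced (pushed with more than 40 N) (contact force between any of the fingers, the arm and red_lever above 40 N).
It fails at once if the red blade is gripped or hooked from behind (its grip side is touched) (contact force between any of the fingers, the arm and red_lever_c3 above 2 N).
It fails at once if a rubber grip is touched (contact force between any of the fingers, the arm and red_stand_c11 above 2 N or contact force between any of the fingers, the arm and red_stand_c12 above 2 N or contact force between any of the fingers, the arm and red_stand_c13 above 2 N or contact force between any of the fingers, the arm and silver_stand_c11 above 2 N or contact force between any of the fingers, the arm and silver_stand_c12 above 2 N or contact force between any of the fingers, the arm and silver_stand_c13 above 2 N).
It fails at once if the silver lever is touched or moved (contact force between any of the fingers, the arm and silver_lever above 2 N or value of joint silver_lever above 0.06 rad).
It fails at once if a loose thing is moved by more than 20 mm, or lifted (distance of any of grease_tin, oil_bottle, hex_key, screwdriver from where it was at the start of the episode above 0.02 m).
It also fails if it takes over 35 s, if anything falls off the work surface, if the arm or the gripper's body presses on something with over 40 N, if the wrist force passes 120 N, or if a joint passes its speed limit or range.

## Robot

A 6-joint arm with a two-finger parallel gripper is mounted at the origin on a cart in front of the work surface, level with it; the furniture and walls round the work are solid. World frame = base frame: x ahead of the robot, y to its left, z up, the work surface at z = 0. Lengths are in m, angles in rad, forces in N, time in s.
With the tool pointing down it reaches from about 0.325 to 0.9 m from the base axis. Payload 3.5 kg.
Tool frame: the origin (TCP) lies at the very end of the fingers, on their centre line; the grasp point (between the pads) lies robot.grip_point_offset behind it (robot.grip_point_offset is the distance from the TCP to the grasp point, in m); z points along the fingers, y is the direction in which the jaws open and shut (so a half turn about z gives the same grasp; the last joint's range is limited). The gripper opens to 85 mm and grips with 20 to 120 N. Pads are 22 mm wide; open, the fingers measure 114 mm over their backs; the gripper's body (76 mm by 85 mm) begins 54 mm behind the grasp point. The pads swing forward as they close: fully open they stand 13 mm farther back than shut.
Start: joints at [1.246, 0.276, -0.026, 1.268, 0, 1.467], TCP at [0.137, 0.61, 0.231] pointing down, gripper open.
Joint ranges: [-3.12, 3.12], [-0.85, 1.88], [-1.08, 1.24], [-1.95, 2.15], [-1.57, 1.53], [-3.14, 3.14]. Speed limits (rad/s): [2.57, 2.57, 3.14, 3.14, 3.14, 3.14].

## Interface

Orientations are given as a rotation vector (axis times angle).
In Python, from workcell import robot gives the robot as it stands. The module is installed in compiled form; this text tells all that it offers.
- The arm moves only by the tool step_arm, never from a script. Its argument "plan" is one flat list of numbers, 7 for each row, row after row: the shift along the tool's x, y, z as a fraction of full scale, then the turn, a rotation vector about the tool's x, y, z as a fraction of full scale, then the closure in counts, from 0 (fully open) to 255 (shut). In form: [tx, ty, tz, wx, wy, wz, jaw, tx, ty, tz, wx, wy, wz, jaw, ...]. A call has 1 to 20 rows; each row shifts and turns the pose as measured when the row begins, along the tool's axes as they then stand; what a row does not reach is not made up. Full scale, the value 1, is 0.2 m for a shift and 45 degrees for a turn. A row lasts 1/10 s, in which the tool goes at most 50 mm and 8.59 degrees, less where a joint would pass 70% of its speed; a pose out of reach is approached as far as the arm can. A call with a number of a shift or a turn outside -1 to 1 is refused whole. A call with a gripper value outside its range is refused whole. The fingers move at their own pace and stop on an object; the grip force is fixed at half the most. Time passes only in rows, so rows that do not move let the fingers close. It gives the time, the measured TCP pose, the force and the opening at its end, in the units of the state.
- robot.get_obs(): the state, without advancing time (a new reading comes with each control period).
- robot.get_image(name): name is "side" or "top" or "wrist"; returns a dict with "img" (420x560x3 uint8, red, green, blue), "depth" (420x560 float32, m along the optical axis (not along the pixel's ray), 0 where there is no reading), "K" (3x3 intrinsics, pixels), "R" (3x3) and "t" (3): a world point X has camera coordinates R X + t. Camera axes: x right, y down, z forward; pixel columns grow to the right and rows downward; lengths in m; the calibration is good to about 2 mm. A picture is of the moment at which its call begins.
- robot.sign_off(): hands the job in, once; it reports no verdict.
The state is a dict: "time_s": time; "joint_pos": joint angles; "joint_velocities": joint speeds; "tau": joint torques, N m; "eef_pos": TCP position; "tcp_rot": TCP orientation; "wrist_force": force on the tool from outside, world axes, zero at the start; "ft_torque": the same for the moment, N m; "width": finger opening in m.
Only numpy, scipy, OpenCV 4.12 (cv2) and the standard library are available. Lean on these libraries where they do the work, as an engineer would, in place of code of your own. Each camera call takes 0.05 s, during which the arm holds its last target.

## Working session

There is one attempt and no reset: what is moved stays moved. The work goes in short steps, Python scripts to look and compute and a tool call to move; the robot and the scene stay as the last step left them, time stands still between calls to the robot, and variables do not carry over. Pictures are saved under pics/ and viewed, and the job is handed in when it is done.

Besides the shell and the picture viewer there is one more tool, called by a JSON object that holds its "fn" and its "kwargs", one argument or row to a line. step_arm: Moves the arm, as the interface text tells. Its arguments: {"type":"object","properties":{"plan":{"type":"array","items":{"type":"number"}}},"required":["plan"]}

```bash
mkdir -p pics
python3 - <<'E'
from workcell import robot
import cv2,pickle
o=robot.get_obs(); print({k:o[k] for k in('time_s','eef_pos','tcp_rot','wrist_force','width')}, robot.grip_point_offset)
d={}
for n in('top','side','wrist'):
    m=robot.get_image(n); d[n]=m; cv2.imwrite(f'pics/{n}0.png',m['img'][:,:,::-1])
pickle.dump(d,open('d0.pkl','wb'))
E
```

```text
{'time_s': 0.0, 'eef_pos': array([0.13724867, 0.60895026, 0.23015918]), 'tcp_rot': array([-0.3476089 , -3.12182413,  0.00342301]), 'wrist_force': array([ 0.02621775, -0.93945104, -0.03807689]), 'width': 0.08541260951308569} 0.0187
```

View pics/top0.png

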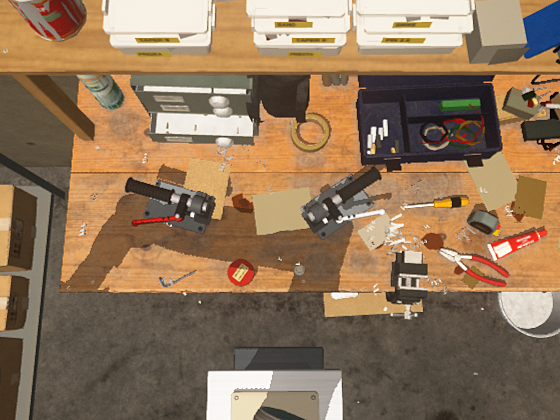

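View pics/side0.png

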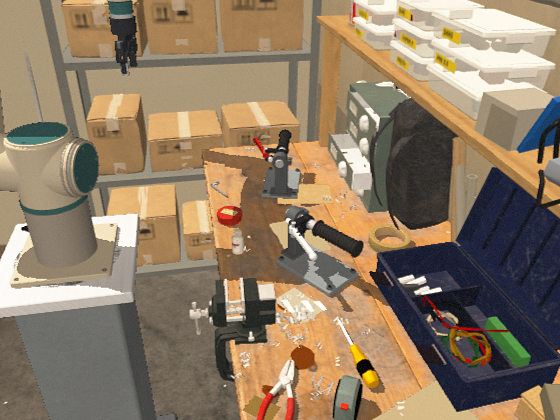

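View pics/wrist0.png

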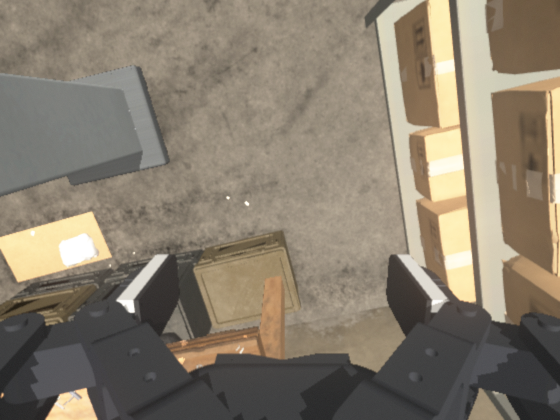

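```bash
cat > h.py <<'E'
import numpy as np,pickle
def proj(m,X):
    c=m['R']@np.array(X)+m['t']; p=m['K']@c; return p[:2]/p[2],c[2]
def back(m,u,v,z=None,d=None):
    r=np.linalg.inv(m['K'])@[u,v,1.]; C=-m['R'].T@m['t']; rw=m['R'].T@r
    if z is not None: d=(z-C[2])/rw[2]
    return C+d*rw
E
python3 - <<'E'
from h import *
import cv2
d=pickle.load(open('d0.pkl','rb'))
for n in d:
    m=d[n]; print(n,-m['R'].T@m['t'],m['R'][2],proj(m,[.137,.61,.231]),proj(m,[0,0,0]),m['K'][0,0])
m=d['top']
c=m['img'][150:300,80:280,::-1]; cv2.imwrite('pics/topc.png',cv2.resize(c,(800,600),interpolation=cv2.INTER_CUBIC))
m=d['side']
c=m['img'][110:230,200:360,::-1]; cv2.imwrite('pics/sidec.png',cv2.resize(c,(800,600),interpolation=cv2.INTER_CUBIC))
E
```

```text
top [ 0.25352511 -0.02310735  1.24766042] [ 0.21179506 -0.00664103 -0.97729154] (array([-46.0172678 , 388.21153398]), np.float64(0.9646896940071579)) (array([274.11113466, 437.16095784]), np.float64(1.1654791456862035)) 502.88743868606787
side [ 0.28885828 -1.01474527  0.70628776] [ 0.16926105  0.83749309 -0.51957292] (array([129.82550221,  74.59381516]), np.float64(1.581955899068905)) (array([ 68.40604278, 254.44420325]), np.float64(1.1679176929747734)) 506.9753691243142
wrist [0.07351926 0.62382492 0.37236372] [ 0.2528807  -0.05943574 -0.9656701 ] (array([284.09974098, 260.92334474]), np.float64(0.15338546543401668)) (array([-292.31646008,  170.57095873]), np.float64(0.3780664010515964)) 348.2221118845654
```

View pics/topc.png

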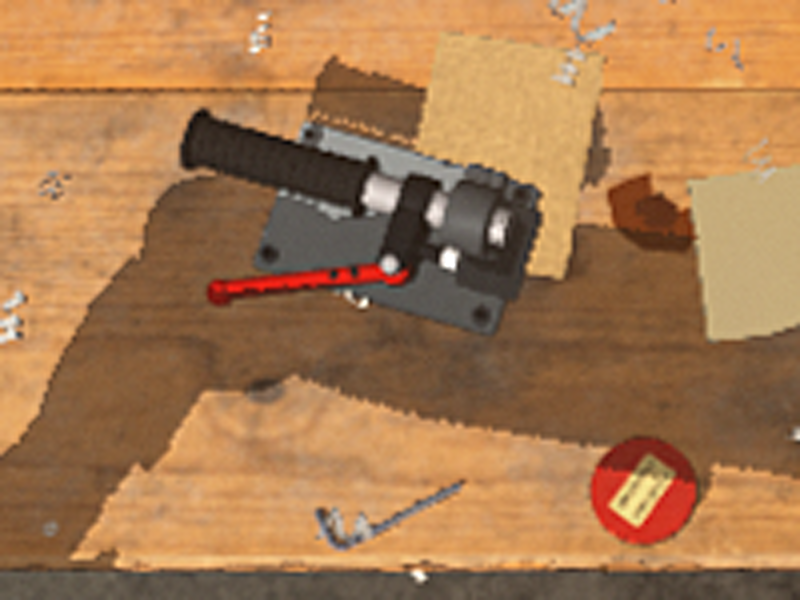

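View pics/sidec.png

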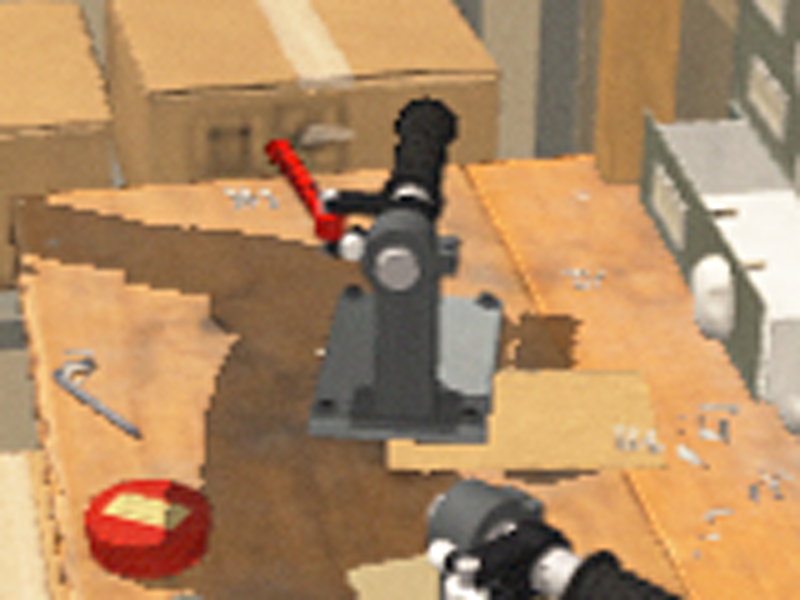

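Run:
```python
from h import *
d=pickle.load(open('d0.pkl','rb'))
m=d['top']
f=lambda x,y,z:back(m,80+x/4,150+y/4,z=z)
H=f(390,263,.125);B=f(218,292,.1175);g1=f(195,140,.11);g2=f(367,188,.11)
print(H,B,np.linalg.norm((B-H)[:2]),g1,g2,np.linalg.norm(g1-g2))
for n,a in(('blade',B-H),('grip',g1-g2)): print(n,np.degrees(np.arctan2(a[1],a[0])))
# stand base corners z=.012
print([f(x,y,.012).round(3) for x,y in((315,128),(538,195),(495,333),(258,262))])
# depth-based red points
im=m['img'].astype(int);mask=(im[:,:,0]>130)&(im[:,:,1]<50)&(im[:,:,2]<50)
mask[:, :125]=0;mask[:,190:]=0;mask[235:]=0;mask[:195]=0
P=np.array([back(m,u,v,d=m['depth'][v,u]) for v,u in zip(*mask.nonzero())])
P=P[(P[:,2]>.1)&(P[:,2]<.14)];print(len(P),np.median(P,0))
i=np.argsort(P[:,1]);print(P[i[::8]].round(4))
# side
s=d['side']
for x,y in((277,148),(328,222)):
  u,v=200+x/5,110+y/5;print(back(s,u,v,z=.1175))
```

```text
[0.49819974 0.21948145 0.125     ] [0.48296869 0.31862914 0.1175    ] 0.10031076226722282 [0.57529671 0.33993213 0.11      ] [0.54621095 0.23805574 0.11      ] 0.10594706032146291
blade 98.73349412215107
grip 74.06592840799657
[array([0.611, 0.295, 0.012]), array([0.567, 0.152, 0.012]), array([0.478, 0.177, 0.012]), array([0.524, 0.327, 0.012])]
144 [0.49097427 0.26895365 0.11574871]
[[0.4945 0.2128 0.1178]
 [0.4902 0.2221 0.116 ]
 [0.4966 0.231  0.1188]
 [0.4925 0.236  0.1161]
 [0.4911 0.2392 0.1116]
 [0.4954 0.2458 0.1138]
 [0.4977 0.2505 0.1137]
 [0.4902 0.2587 0.1163]
 [0.491  0.2643 0.1124]
 [0.4901 0.2701 0.1165]
 [0.4947 0.2748 0.117 ]
 [0.4908 0.2801 0.1136]
 [0.4875 0.2857 0.1178]
 [0.4873 0.2922 0.1191]
 [0.4901 0.2976 0.1167]
 [0.4875 0.3039 0.1179]
 [0.4856 0.3112 0.1162]
 [0.4876 0.3177 0.1177]]
[0.48440372 0.30561106 0.1175    ]
[0.49646737 0.20443356 0.1175    ]
```

Top view: red hinge bolt ≈ px (177,216), ball end ≈ (134,223). Hinge ≈ (0.497, 0.218), with the blade at about 98° from world x. The blade length, the height and the stand's 74° axis all agree. The press point at rest is ≈ (0.481, 0.292), and it moves about +28 mm in x to the stop. Next I shut the fingers and approach in front of the blade, staying high.

{"fn": "step_arm", "kwargs": {
  "plan": [-0.1,-0.07,0,0,0,0,255,-0.2,-0.137,0,0,0,0,255,-0.2,-0.137,0,0,0,0,255,-0.2,-0.137,0,0,0,0,255,-0.2,-0.137,0,0,0,0,255,-0.2,-0.137,0,0,0,0,255,-0.2,-0.137,0,0,0,0,255,-0.2,-0.137,0,0,0,0,255,-0.1,-0.07,0,0,0,0,255,0,0,0,0,0,0,255]
}}

```text
time_s: 1.15
eef_pos: [0.4088, 0.3153, 0.2267]
tcp_rot: [-0.34, -3.122, 0.006]
wrist_force: [-0.6, 0.4, 0.4]
width: -0.0
```

Run:
```python
from workcell import robot
import cv2
from scipy.spatial.transform import Rotation as R
o=robot.get_obs(); print(o['time_s'],o['eef_pos'],o['wrist_force'],o['width']);print(R.from_rotvec(o['tcp_rot']).as_matrix().round(3))
m=robot.get_image('wrist');cv2.imwrite('pics/w1.png',m['img'][:,:,::-1])
```

```text
1.15 [0.40881815 0.31530559 0.226744  ] [-0.62356351  0.39753845  0.36012123] -2.2290389655664876e-05
[[-0.977  0.215 -0.002]
 [ 0.215  0.977 -0.004]
 [ 0.001 -0.004 -1.   ]]
```

View pics/w1.png

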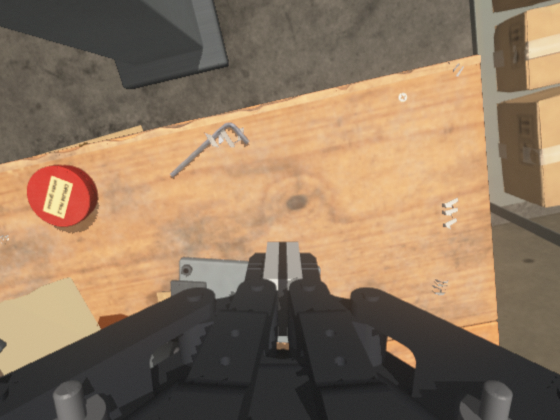

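The wrist view shows the shut fingers near (285,260), with the bench below them clear. I'll line up beside the press point and go down.

{"fn": "step_arm", "kwargs": {
  "plan": [-0.16,-0.08,0.1,0,0,0,255,0,0,0.2,0,0,0,255,0,0,0.2,0,0,0,255,0,0,0.16,0,0,0,255,0,0,0,0,0,0,255]
}}

```text
time_s: 1.7
eef_pos: [0.4349, 0.2986, 0.093]
tcp_rot: [0.329, 3.124, 0.004]
wrist_force: [-1.5, -0.2, 0.5]
width: 0.0002
```

Run:
```python
from workcell import robot
import cv2
o=robot.get_obs(); print(o['time_s'],o['eef_pos'],o['wrist_force'])
m=robot.get_image('side');c=m['img'][90:210,190:350,::-1];cv2.imwrite('pics/s2.png',cv2.resize(c,(800,600),interpolation=cv2.INTER_CUBIC))
m=robot.get_image('top');c=m['img'][150:300,80:280,::-1];cv2.imwrite('pics/t2.png',cv2.resize(c,(800,600),interpolation=cv2.INTER_CUBIC))
```

```text
1.7 [0.43489044 0.29855215 0.09297268] [-1.46865244 -0.15107499  0.4530224 ]
```

View pics/s2.png

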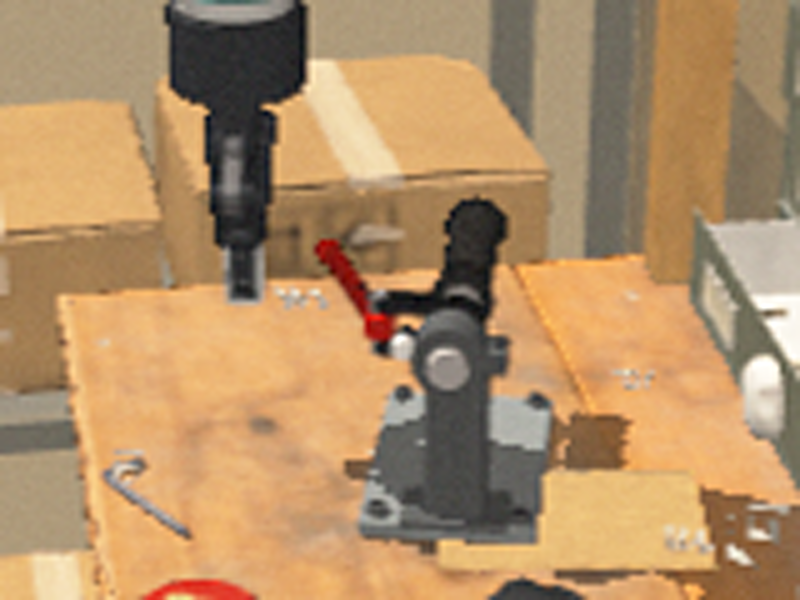

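View pics/t2.png

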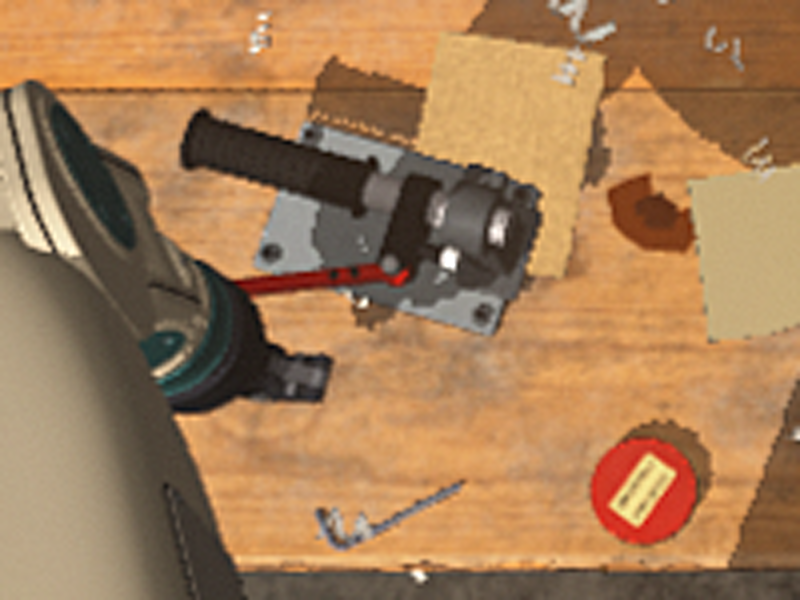

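The side view shows the fingers upright at crop (243,290), in front of the blade with nothing in the way. Now I approach in small steps.

{"fn": "step_arm", "kwargs": {
  "plan": [-0.06,-0.01,0,0,0,0,255,-0.05,-0.01,0,0,0,0,255,-0.03,0,0,0,0,0,255,0,0,0,0,0,0,255]
}}

```text
time_s: 2.2
eef_pos: [0.4723, 0.2935, 0.105]
tcp_rot: [0.323, 3.106, 0.021]
wrist_force: [0.1, 0.1, -0.6]
width: 0.0001
```

{"fn": "step_arm", "kwargs": {
  "plan": [0.05,0,0.05,0,0,0,255,0,0,0,0,0,0,255,0,0,0,0,0,0,255]
}}

```text
time_s: 2.5
eef_pos: [0.4629, 0.2959, 0.0952]
tcp_rot: [0.325, 3.104, 0.024]
wrist_force: [-0.9, -0.6, 0.7]
width: 0.0001
```

Run:
```python
from workcell import robot
from scipy.spatial.transform import Rotation as R
o=robot.get_obs(); print(o['time_s'],o['eef_pos'],o['wrist_force'],o['joint_velocities']);print(R.from_rotvec(o['tcp_rot']).as_matrix().round(3))
```

```text
2.5 [0.46291237 0.29593212 0.09521563] [-0.87126798 -0.57901282  0.6621637 ] [ 0.00738367  0.00231025 -0.03513559  0.00978978  0.0037771   0.00384292]
[[-0.978  0.207  0.022]
 [ 0.207  0.978  0.013]
 [-0.019  0.017 -1.   ]]
```

{"fn": "step_arm", "kwargs": {
  "plan": [-0.02,-0.015,0.025,0,0,0,255,-0.02,0,0,0,0,0,255,0,0,0,0,0,0,255]
}}

```text
time_s: 2.8
eef_pos: [0.4695, 0.2908, 0.0892]
tcp_rot: [0.323, 3.106, 0.022]
wrist_force: [0.5, 0.4, -0.4]
width: -0.0001
```

{"fn": "step_arm", "kwargs": {
  "plan": [-0.025,0.005,0,0,0,0,255,0,0,0,0,0,0,255]
}}

```text
time_s: 3.0
eef_pos: [0.4742, 0.2906, 0.0889]
tcp_rot: [0.324, 3.108, 0.022]
wrist_force: [-1.1, 0.4, 1.2]
width: 0.0002
```

{"fn": "step_arm", "kwargs": {
  "plan": [-0.025,0.005,0,0,0,0,255,0,0,0,0,0,0,255]
}}

```text
time_s: 3.2
eef_pos: [0.4783, 0.2908, 0.0886]
tcp_rot: [0.323, 3.111, 0.023]
wrist_force: [-2.0, 0.1, 2.1]
width: 0.0001
```

{"fn": "step_arm", "kwargs": {
  "plan": [-0.03,0.006,0,0,0,0,255,-0.03,0.006,0,0,0,0,255,0,0,0,0,0,0,255]
}}

```text
time_s: 3.5
eef_pos: [0.4894, 0.2912, 0.0883]
tcp_rot: [0.322, 3.116, 0.024]
wrist_force: [-2.7, 0.8, 2.2]
width: 0.0
```

{"fn": "step_arm", "kwargs": {
  "plan": [-0.03,0.006,0,0,0,0,255,0,0,0,0,0,0,255]
}}

```text
time_s: 3.7
eef_pos: [0.4945, 0.2908, 0.0883]
tcp_rot: [0.322, 3.118, 0.022]
wrist_force: [-4.8, 1.3, 4.0]
width: -0.0
```

Run:
```python
from workcell import robot
import cv2
o=robot.get_obs(); print(o['time_s'],o['eef_pos'],o['wrist_force'])
m=robot.get_image('side');c=m['img'][90:210,190:350,::-1];cv2.imwrite('pics/s3.png',cv2.resize(c,(800,600),interpolation=cv2.INTER_CUBIC))
```

```text
3.7 [0.49452668 0.29080775 0.08826522] [-4.75980343  1.33740151  3.96536137]
```

View pics/s3.png

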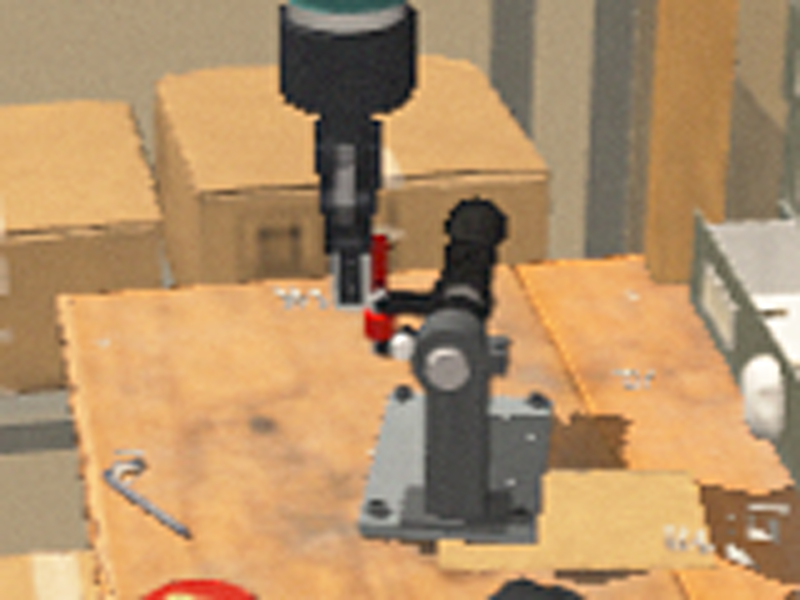

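The blade at crop (378,285) has turned in with the fingers flat against its front, and the force is 5 N and rising as the spring should. I keep going in small steps until the force jumps.

{"fn": "step_arm", "kwargs": {
  "plan": [-0.02,0.004,0,0,0,0,255,0,0,0,0,0,0,255]
}}

```text
time_s: 3.95
eef_pos: [0.4966, 0.2906, 0.0883]
tcp_rot: [0.322, 3.122, 0.021]
wrist_force: [-5.5, 1.8, 2.7]
width: 0.0
```

{"fn": "step_arm", "kwargs": {
  "plan": [-0.015,0.003,0,0,0,0,255,0,0,0,0,0,0,255]
}}

```text
time_s: 4.15
eef_pos: [0.4974, 0.2905, 0.0883]
tcp_rot: [-0.321, -3.125, -0.021]
wrist_force: [-5.8, 1.4, 3.8]
width: -0.0
```

{"fn": "step_arm", "kwargs": {
  "plan": [-0.025,0.005,0,0,0,0,255]
}}

```text
time_s: 4.25
eef_pos: [0.5005, 0.29, 0.0882]
tcp_rot: [-0.321, -3.122, -0.018]
wrist_force: [-7.1, -0.8, 4.0]
width: 0.0001
```

{"fn": "step_arm", "kwargs": {
  "plan": [-0.025,0.005,0,0,0,0,255]
}}

```text
time_s: 4.35
eef_pos: [0.5011, 0.2898, 0.088]
tcp_rot: [-0.319, -3.113, -0.017]
wrist_force: [-18.1, 1.7, 13.1]
width: 0.0002
```

{"fn": "step_arm", "kwargs": {
  "plan": [-0.025,0.005,0,0,0,0,255]
}}

```text
time_s: 4.45
eef_pos: [0.5008, 0.2898, 0.0881]
tcp_rot: [-0.316, -3.103, -0.017]
wrist_force: [-18.0, 1.4, 13.9]
width: 0.0005
```

{"fn": "step_arm", "kwargs": {
  "plan": [-0.015,0.003,0,0,0,0,255,-0.015,0.003,0,0,0,0,255,-0.015,0.003,0,0,0,0,255]
}}

```text
time_s: 4.75
eef_pos: [0.5, 0.2899, 0.0885]
tcp_rot: [-0.311, -3.085, -0.015]
wrist_force: [-10.0, 0.8, 8.0]
width: -0.0004
```

{"fn": "step_arm", "kwargs": {
  "plan": [-0.015,0.003,0,0,0,0,255,-0.015,0.003,0,0,0,0,255,-0.015,0.003,0,0,0,0,255]
}}

```text
time_s: 5.05
eef_pos: [0.4995, 0.2899, 0.0886]
tcp_rot: [-0.307, -3.068, -0.012]
wrist_force: [-10.4, 0.9, 7.9]
width: -0.0001
```

Run:
```python
from workcell import robot
import cv2
from scipy.spatial.transform import Rotation as R
o=robot.get_obs(); print(o['time_s'],o['eef_pos'],o['wrist_force']);print(R.from_rotvec(o['tcp_rot']).as_matrix().round(3))
m=robot.get_image('side');c=m['img'][90:210,190:350,::-1];cv2.imwrite('pics/s4.png',cv2.resize(c,(800,600),interpolation=cv2.INTER_CUBIC))
```

```text
5.05 [0.49951617 0.28988744 0.08863767] [-10.40769431   0.94668729   7.92670394]
[[-0.979  0.198 -0.057]
 [ 0.198  0.98   0.014]
 [ 0.059  0.002 -0.998]]
```

View pics/s4.png

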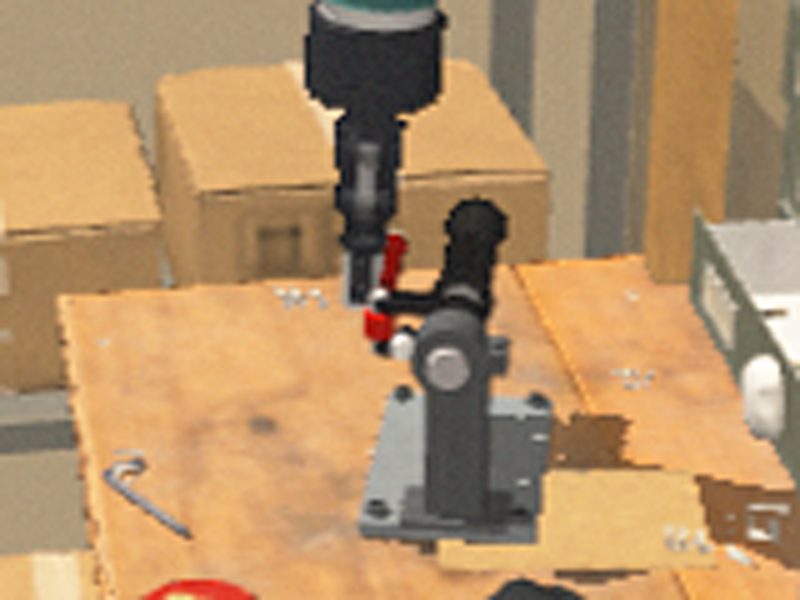

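The blade is turned fully in, ball end at crop (397,245), and is still clear of the grip. The force jump at x≈0.5005 marks the stop. I hold here with light pressure and correct the slight tilt as I go.

{"fn": "step_arm", "kwargs": {
  "plan": [-0.015,0.003,0,0,-0.012,0,255,-0.015,0.003,0,0,-0.012,0,255,-0.015,0.003,0,0,-0.012,0,255,-0.015,0.003,0,0,-0.012,0,255]
}}

```text
time_s: 5.5
eef_pos: [0.4999, 0.2897, 0.0885]
tcp_rot: [-0.306, -3.085, -0.004]
wrist_force: [-9.8, 1.4, 6.3]
width: -0.0002
```

{"fn": "step_arm", "kwargs": {
  "plan": [-0.015,0.003,0,0,-0.012,0,255,-0.015,0.003,0,0,-0.012,0,255,-0.015,0.003,0,0,-0.012,0,255,-0.015,0.003,0,0,-0.012,0,255,-0.015,0.003,0,0,-0.012,0,255,-0.015,0.003,0,0,-0.012,0,255]
}}

```text
time_s: 6.1
eef_pos: [0.5005, 0.2894, 0.0881]
tcp_rot: [-0.303, -3.112, 0.01]
wrist_force: [-9.7, 2.1, 5.6]
width: -0.0002
```

{"fn": "step_arm", "kwargs": {
  "plan": [-0.015,0.003,0,0,-0.012,0,255,-0.015,0.003,0,0,-0.012,0,255,-0.015,0.003,0,0,-0.012,0,255,-0.015,0.003,0,0,-0.012,0,255,-0.015,0.003,0,0,-0.012,0,255,-0.015,0.003,0,0,-0.012,0,255]
}}

```text
time_s: 6.7
eef_pos: [0.501, 0.2892, 0.0877]
tcp_rot: [0.297, 3.115, -0.023]
wrist_force: [-9.7, 1.0, 5.7]
width: 0.0
```

Before letting go I check the blade angle from the side picture.

Run:
```python
from workcell import robot
from h import *
import cv2
m=robot.get_image('side')
im=m['img'].astype(int);k=(im[:,:,0]>110)&(im[:,:,1]<45)&(im[:,:,2]<45)
k[:130]=0;k[165:]=0;k[:,:255]=0;k[:,290:]=0
v,u=k.nonzero();print(list(zip(v,u))[:6],len(v))
a=back(m,u[v==v.min()].mean(),v.min()+1,z=.1175)
H=np.array([.4965,.218]);dv=a[:2]-H;print(a,np.linalg.norm(dv),np.degrees(np.arctan2(dv[1],dv[0])))
d=pickle.load(open('d0.pkl','rb'));s=d['side']
im=s['img'].astype(int);k=(im[:,:,0]>110)&(im[:,:,1]<45)&(im[:,:,2]<45)
k[:130]=0;k[165:]=0;k[:,:245]=0;k[:,290:]=0
v,u=k.nonzero();a=back(s,u[v==v.min()].mean(),v.min()+1,z=.1175);dv=a[:2]-H;print(a,np.linalg.norm(dv),np.degrees(np.arctan2(dv[1],dv[0])))
```

```text
[(np.int64(137), np.int64(268)), (np.int64(137), np.int64(269)), (np.int64(138), np.int64(267)), (np.int64(138), np.int64(268)), (np.int64(138), np.int64(269)), (np.int64(138), np.int64(270))] 52
[0.52315494 0.31037714 0.1175    ] 0.09614583509168996 73.90477898434605
[0.48392169 0.30996605 0.1175    ] 0.09282223941367852 97.7880895458335
```

The change is 24° (~0.4 rad), so the blade is at its stop (0.38), and it has been held over 2 s. Now I back away.

{"fn": "step_arm", "kwargs": {
  "plan": [0.04,0,0,0,0,0,255,0.05,0,0,0,0,0,255,0.06,0,0,0,0,0,255,0.1,0,0,0,0,0,255,0.1,0,0,0,0,0,255,0,0,-0.1,0,0,0,255,0,0,-0.2,0,0,0,255,0,0,-0.2,0,0,0,255,0,0,0,0,0,0,255,0,0,0,0,0,0,255,0,0,0,0,0,0,255]
}}

```text
time_s: 7.85
eef_pos: [0.4271, 0.3063, 0.1902]
tcp_rot: [0.294, 3.099, -0.02]
wrist_force: [0.5, 0.1, 0.6]
width: 0.0001
```

Run:
```python
from workcell import robot
import cv2
o=robot.get_obs(); print(o['time_s'],o['eef_pos'],o['wrist_force'])
m=robot.get_image('side');cv2.imwrite('pics/s5.png',m['img'][:,:,::-1])
m=robot.get_image('top');c=m['img'][150:300,80:280,::-1];cv2.imwrite('pics/t5.png',cv2.resize(c,(800,600),interpolation=cv2.INTER_CUBIC))
```

```text
7.85 [0.42708567 0.30632745 0.19023504] [0.52513151 0.06551333 0.62561931]
```

View pics/s5.png

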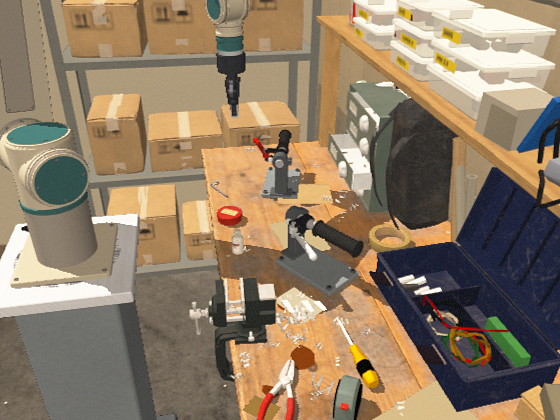

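View pics/t5.png

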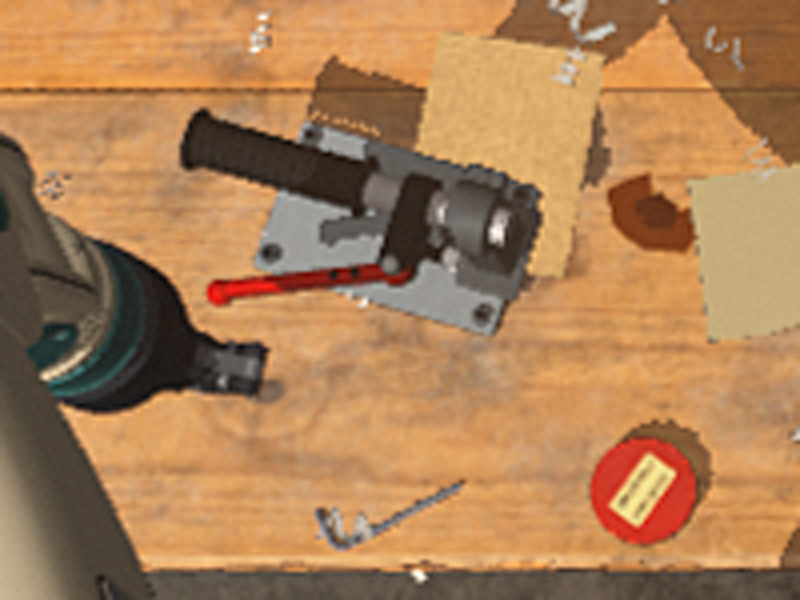

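The blade is back at its starting position: hinge (390,263) and ball (218,292) in the crop, the same as before. The loose things haven't moved and the robot is clear.

```bash
python3 -c "
from workcell import robot
print(robot.sign_off())"
```

```text
the job is handed in; nothing more can be done
None
```

I pushed the red lever to its stop with the shut fingers, held it there for a little over 2 s (4.35 to 6.7 s on the robot's clock), then backed away and handed the job in.

- **At the stop:** The push force levelled off at about 10 N horizontally, where the spring alone needs at most 5.7 N. A side picture taken while holding gave about 0.41 rad of turn. That is slightly over the 0.38 rad stop, within what that measurement can tell.
- **Peak force:** The highest I saw was about 22–23 N in total, including about 14 N upward, against the 40 N limit. I then eased off.
- **Tilt:** The tool tilted about 3° while pressing, and I corrected it during the hold.
- **An approach error:** On the way in, the tool went about 9 mm farther forward than commanded and rose 12 mm. It showed no contact force; I backed off, lowered it and approached again.
- **Final check:** The red blade is at its original pixel positions in the top view. The silver lever and the loose things look unmoved in the pictures; I measured no positions for them. The robot is clear of everything and the wrist force reads under 1 N.

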